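Grease the linear-axis carriage with a push-type grease gun

ROBOT

A 6-joint arm with a two-finger parallel gripper is mounted at the origin on the work surface. World frame = base frame: x ahead of the robot, y to its left, z up, the work surface at z = 0. Lengths are in m, angles in rad, forces in N, time in s.
With the tool pointing down it reaches from about 0.375 to 0.9 m from the base axis. Payload 3.1 kg.
Tool frame: the origin (TCP) lies at the very end of the fingers, on their centre line; the grasp point (between the pads) lies 19 mm behind it (robot.hold_point_z is the z of the grasp point in the tool frame, in m); z points along the fingers, y is the direction in which the jaws open and shut (so a half turn about z gives the same grasp; the last joint's range is limited). The gripper opens to 87 mm and grips with 3 to 60 N. Pads are 19 mm wide; open, the fingers measure 117 mm over their backs; the gripper's body (75 mm by 190 mm) begins 51 mm behind the grasp point.
Start: joints at [-1.514, 0.527, 1.433, -0, 1.181, -0.178], TCP at [0.146, -0.608, 0.223] pointing down, gripper open.
Joint ranges: [-3.08, 3.08], [-0.75, 2.2], [0.22, 2.44], [-1.43, 4.57], [0, 2.65], [-2.85, 2.85]. Speed limits (rad/s): [2.79, 2.79, 3.14, 3.14, 3.14, 3.14].

INTERFACE

Orientations are given as a unit quaternion [x, y, z, w].
In Python, from rig import robot, viewer, spotter gives the robot as it stands.
- The arm moves only by the shell command python3 -m crank 'ROWS' [FORCE]. ROWS is text: rows parted by semicolons, each of 7 numbers parted by spaces: the turn, a rotation vector about the tool's x, y, z in units of 5 degrees (1.0 is 5 degrees), then the shift along the tool's x, y, z in units of 40 mm (1.0 is 40 mm), then the gripper's target within -1 to 1 (shut at 1, half-way at 0, fully open at -1). A call has 1 to 5 rows; each row shifts and turns the pose as measured when the row begins, along the tool's axes as they then stand; what a row does not reach is not made up. A row lasts 1/8 s, in which the tool goes at most 62.5 mm and 10.7 degrees, less where a joint would pass 70% of its speed; a pose out of reach is approached as far as the arm can. A call is refused whole if a number of a shift passes 1 or a number of a turn 1, either way. A call with a gripper value outside its range is refused whole. The fingers move at their own pace and stop on an object; FORCE is the grip in N (left out, the last holds). Time passes only in rows, so rows that do not move let the fingers close. It gives the time, the measured TCP pose, the force and the opening at its end, in the units of the state.
- robot.get_obs(): the state, without advancing time (a new reading comes with each control period).
- viewer.camera(name): name is "scene" or "top" or "wrist"; returns a dict with "img" (420x560x3 uint8, red, green, blue), "camera_matrix" (3x3 intrinsics, pixels), "xyz" and "attitude" of the camera in the world. Camera axes: x right, y down, z forward; pixel columns grow to the right and rows downward; lengths in m; the calibration is good to about 2 mm. A picture is of the moment at which its call begins. There is no depth.
- robot.hand_in(): hands the job in, once; it reports no verdict.
Trained networks look in a picture, given as the dict that the camera call returned (one of the last four; its "shot" number tells which), for a name from the list of things; names that differ only in an ending like _2 or _b are one class to them, and where a whole thing is asked for, a point or a joint stands for the part that bears it (a point fixed in the world has none). Each returns a list of dicts, best first, with "score" (0 to 1); they miss things now and then, are a little off and sometimes report something else, mostly with a low value. They report only what shows in the picture. A call takes as long as a camera call.
- spotter.boxes_of(name, picture): "at" ([x, y, z] in m, in the coordinates of the camera as it stood for that picture, good to about 4 mm: the middle of the surface that is visible of it).
The state is a dict: "time": time; "q": joint angles; "joint_velocities": joint speeds; "joint_torque": joint torques, N m; "position": TCP position; "tool_rot": TCP orientation; "ft_force": force on the tool from outside, world axes, zero at the start; "moment": the same for the moment, N m; "grip_width": finger opening in m.
Only numpy, scipy, OpenCV 4.12 (cv2) and the standard library are available. Lean on these libraries where they do the work, as an engineer would, in place of code of your own. Each camera call takes 0.05 s, during which the arm holds its last target.

TASK

Take the push-type grease gun out of its bench stand by its grip and press its coupler squarely, in line with the nipple, onto the tilted grease nipple of the linear axis's carriage until it snaps on. Then keep pushing until the gun has gone most of the way through its spring-loaded pump stroke, without ramming it hard, and finish holding it there: the program ends with the hand still gripping the gun and pushing against its spring. Do not shove the carriage along its rails or disturb the other things on the bench.

Things in the scene. Friction and masses are not known exactly. Their poses are not given: they have to be found in the camera images.
- gun: push-type grease gun, 163 mm long, about 0.4 kg, round. Origin on its axis under the collar, z along the axis from coupler to grip. Dark collar 50 mm across, z 0 to 8 mm; below it a steel barrel 38 mm across to z -42 mm, tapering to 16 mm at -58 mm, then the nozzle. Starts upright, hanging by the collar in the stand's hole; draw it straight up at least 110 mm to clear it
- gun_grip (a point): middle of the gun's black grip, on its axis 30 mm above the gun's origin, same axes. The grip is 30 mm across and runs from the collar's top (z = 8 mm of the gun) to its end at z = 58 mm; the fingertips may bear on the collar's top when pushing
- nozzle (a joint): how far the sprung nozzle (tube 10 mm across, coupler 20 mm across) is pushed up into the gun: 0 fully out, as at the start; 0.018 m = end of the pump stroke, a hard stop. It starts to move at about 11 N and takes 16 N at the end; it springs back when let go. Snapping the coupler on takes less, about 8 N, so the snap comes before the stroke
- coupler_seat (a point): bottom of the coupler's bore, on the gun's axis, 13.5 mm inside the mouth; 91.5 mm below the gun's origin with the nozzle out. Same axes as the gun. The mouth, facing -z, is a bell 16 mm wide narrowing to an 11 mm bore with four spring jaws. Fully on, this point meets the nipple's tip and the jaws have snapped in behind its head
- nipple: grease nipple on the carriage side that faces the robot. 21.5 mm tall: hex foot 15 mm across, neck 6 mm, brass conical head 10 mm at its widest, 5 mm at the tip. Origin at the centre of its tip, z outward along its axis, which leans 30 degrees from vertical to -x of the axis, square to the rails. Tip 136 mm above the bench, 59 mm to -x of the bed's midline. The block opposite has only a flat plug
- carriage (a joint): position of the carriage along the rails, m from mid-travel (-0.12 to 0.12; grows towards the motor); held by the ball screw, moved only by a push of over 60 N
- axis: linear axis fixed on the bench: aluminium bed 400 x 90 mm, two rails, grey end blocks 84 mm high, black motor at one end, 110 mm high. Origin on the bench under the bed's centre; y along the rails towards the motor, x from the nipple's side to the far side. Carriage plate 112 mm across, 100 mm along, top at 95 mm; its two lubrication blocks reach 125 mm
- stand: grey sheet-steel stand fixed on the bench, foot 100 x 90 mm, top plate 76 x 76 mm at 125 mm height with a 43 mm hole in its middle, in which the gun hangs. Origin on the bench under the hole
- tray: grey tray of bolts, 100 x 140 mm, 35 mm high, fixed to the bench; origin under its centre
- wrench: combination wrench lying flat on the bench; origin under its middle
- screwdriver: screwdriver lying on the bench; origin under its middle
- cartridge: plain white grease cartridge standing upright, 53 mm across, 170 mm tall; origin at the centre of its foot
- spare_block: spare steel bearing block lying on the bench, 64 x 44 x 26 mm; origin under its centre
- tape: roll of pale tape lying flat, 90 mm across, 22 mm tall; origin under its centre
- coupling: small aluminium shaft coupling standing on end, 32 mm across, 34 mm tall; origin under its centre
- mug: white mug, 80 mm across, 95 mm tall; origin at the centre of its foot

How it is judged:
By the outcome, as a careful person would: the job done as asked, in the order asked, and still so for the second after the job is handed in, while the arm keeps its last pose, push and grip.
It also fails if it takes over 48 s, if anything falls off the work surface, if the arm or the gripper's body presses on something with over 40 N, if the wrist force passes 120 N, or if a joint passes its speed limit or range.

## Working session

There is one attempt and no reset: what is moved stays moved. The work goes in short steps, Python scripts to look and compute and a shell command to move; the robot and the scene stay as the last step left them, time stands still between calls to the robot, and variables do not carry over. Pictures are saved under pics/ and viewed, and the job is handed in when it is done.

```bash
ls; mkdir -p pics; cat > h.py <<'E'
import numpy as np, cv2
from scipy.spatial.transform import Rotation as R
from rig import robot, viewer, spotter
def shot(cam,name=None):
    p=viewer.camera(cam)
    if name: cv2.imwrite(f'pics/{name}.png',p['img'][:,:,::-1])
    return p
def Rc(p):
    a=np.array(p['attitude'],float)
    return a if a.shape==(3,3) else R.from_quat(a).as_matrix()
def w(p,at): return np.array(p['xyz'])+Rc(p)@np.array(at)
def proj(p,X):
    c=Rc(p).T@(np.array(X)-p['xyz']); u=np.array(p['camera_matrix'])@c; return u[:2]/u[2]
def ray(p,uv):
    d=np.linalg.inv(np.array(p['camera_matrix']))@[uv[0],uv[1],1]; return np.array(p['xyz']),Rc(p)@d
def onz(p,uv,z):
    o,d=ray(p,uv); return o+d*(z-o[2])/d[2]
E
python3 - <<'E'
from h import *
np.set_printoptions(precision=4,suppress=True)
print(robot.get_obs(), robot.hold_point_z)
for c in ['scene','top','wrist']:
    p=shot(c,c+'0'); print(c,p['xyz'],p['attitude'],p['camera_matrix'])
    for n in ['gun','gun_grip','nipple','axis','stand','coupler_seat']:
        for d in spotter.boxes_of(n,p)[:2]: print(n,round(d['score'],2),w(p,d['at']),proj(p,w(p,d['at'])))
E
```

```text
pics
{'time': 0.0, 'q': array([-1.5135,  0.5285,  1.4339, -0.    ,  1.1814, -0.1785]), 'joint_velocities': array([ 0.0019,  0.0008,  0.0006,  0.0011, -0.0019,  0.0017]), 'joint_torque': array([  0.002 , -44.0035, -17.6587,   0.0632,   0.0581,  -0.0002]), 'position': array([ 0.146 , -0.6069,  0.2216]), 'tool_rot': array([ 0.9931,  0.1176,  0.0001, -0.0011]), 'ft_force': array([-0.3136, -0.4879,  0.9075]), 'moment': array([-0.0108, -0.0311,  0.0098]), 'grip_width': 0.08698377701457265} -0.0187
scene [1.0844 0.4105 0.926 ] [ 0.4303  0.8362 -0.3037 -0.1531] [[381.8522   0.     280.9641]
 [  0.     381.8522 207.1059]
 [  0.       0.       1.    ]]
gun 0.64 [ 0.4358 -0.2988  0.0403] [223.3828 160.773 ]
gun 0.59 [ 0.4362 -0.2885  0.1315] [222.2492 141.0319]
nipple 0.63 [ 0.5034 -0.1313  0.0232] [250.1521 198.2478]
axis 0.92 [0.6893 0.0185 0.0688] [249.3824 254.7807]
stand 0.62 [ 0.4416 -0.2909  0.0445] [223.8662 161.7872]
coupler_seat 0.46 [ 0.4338 -0.2931  0.0417] [225.0128 160.8126]
coupler_seat 0.3 [0.6854 0.0147 0.0664] [249.2465 253.555 ]
top [0.3439 0.0116 1.4871] [-0.701   0.7101 -0.0463  0.0463] [[515.9795   0.     277.1073]
 [  0.     515.9795 210.8365]
 [  0.       0.       1.    ]]
gun 0.65 [ 0.4267 -0.295   0.1378] [394.4728 245.3422]
gun_grip 0.76 [ 0.4295 -0.2927  0.136 ] [393.4118 244.3337]
axis 0.84 [ 0.6595 -0.0121  0.0679] [284.5889 165.3057]
axis 0.29 [ 0.3882 -0.1147  0.0247] [322.1554 262.4061]
stand 0.73 [ 0.4249 -0.2821  0.1307] [388.9739 246.273 ]
wrist [ 0.2208 -0.5888  0.3846] [ 0.7777 -0.6129 -0.0865  0.11  ] [[340.4888   0.     276.995 ]
 [  0.     340.4888 207.9164]
 [  0.       0.       1.    ]]
```

View pics/scene0.png

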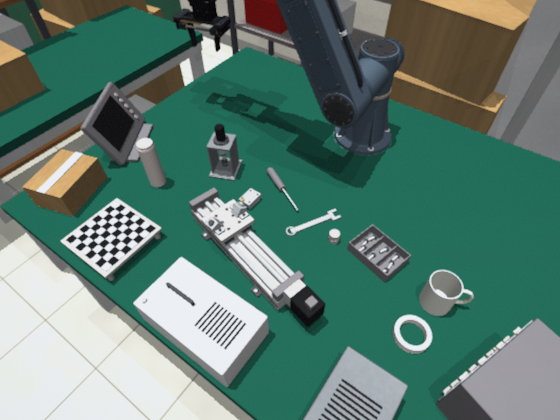

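View pics/top0.png

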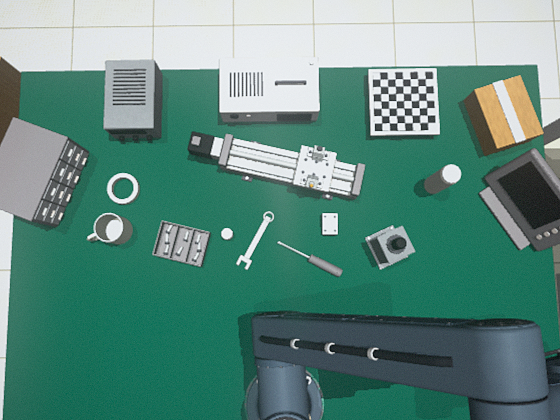

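View pics/wrist0.png

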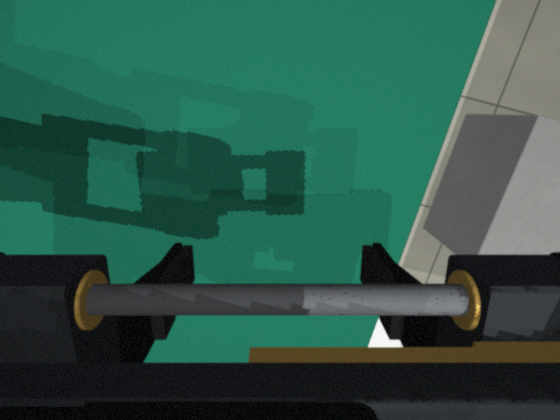

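The top view shows the gun and stand at about (397,243), the carriage at (318,168) and the brass nipple at about (312,185). I'll zoom in to measure them.

```bash
python3 - <<'E'
from h import *
np.set_printoptions(precision=4,suppress=True)
a=cv2.imread('pics/top0.png'); s=cv2.imread('pics/scene0.png')
c=cv2.resize(a[120:210,180:380],None,fx=4,fy=4,interpolation=cv2.INTER_CUBIC); cv2.imwrite('pics/topz.png',c)
c=cv2.resize(a[215:275,355:425],None,fx=8,fy=8,interpolation=cv2.INTER_CUBIC); cv2.imwrite('pics/topg.png',c)
c=cv2.resize(s[115:330,180:340],None,fx=3.6,fy=2.75*1,interpolation=cv2.INTER_CUBIC); 
c=cv2.resize(s[115:265,185:285],None,fx=4,fy=4,interpolation=cv2.INTER_CUBIC);cv2.imwrite('pics/scz.png',c)
E
```

```text
(no output)
```

View pics/topz.png

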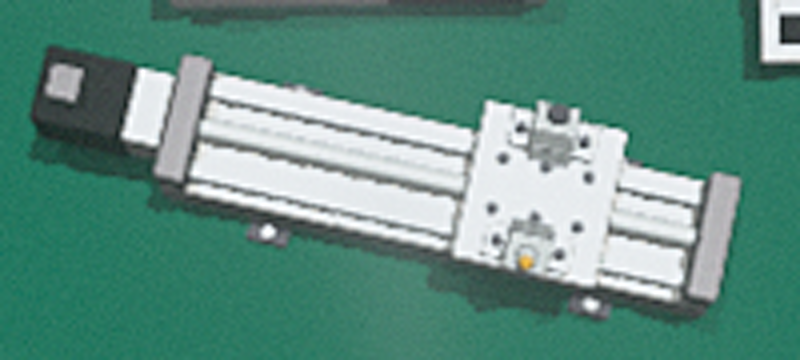

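View pics/topg.png

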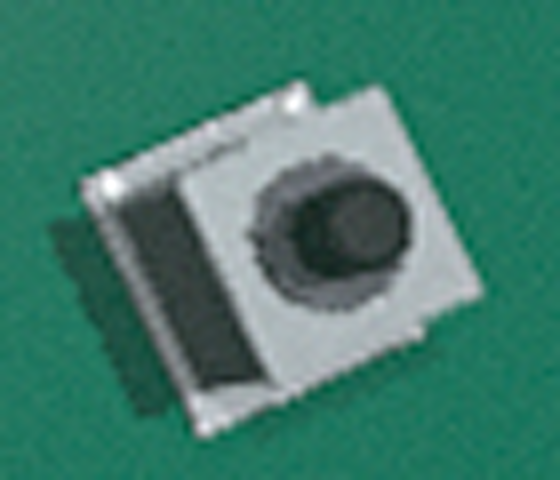

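View pics/scz.png

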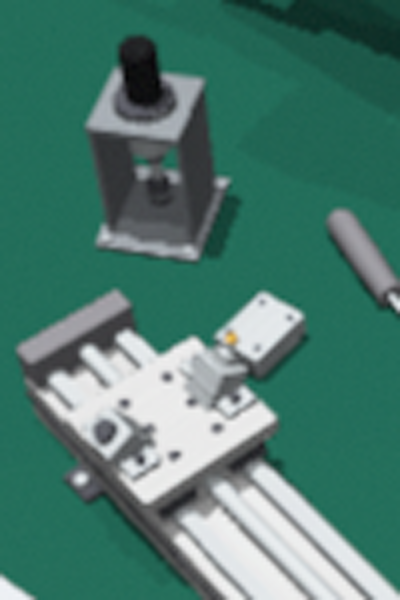

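```bash
python3 - <<'E'
from h import *
np.set_printoptions(precision=4,suppress=True)
t=shot('top','t1'); s=shot('scene')
def Z(p,off,f): return ((np.array(p)+.5)/f-.5)+off
def tri(u1,u2):
    o1,d1=ray(t,u1);o2,d2=ray(s,u2)
    A=np.stack([d1,-d2],1); k=np.linalg.lstsq(A,o2-o1,rcond=None)[0]
    a,b=o1+k[0]*d1,o2+k[1]*d2; return a,b
n1=Z((526,261),(180,120),4); n2=Z((231,338),(185,115),4)
print('nip',tri(n1,n2), onz(t,n1,.133),onz(s,n2,.133))
g1=Z((370,222),(355,215),8); g2=Z((137,45),(185,115),4)
print('gripend',tri(g1,g2),onz(t,g1,.183),onz(s,g2,.183))
c1=Z((330,232),(355,215),8); print('collar',onz(t,c1,.133))
L=[onz(t,Z(q,(180,120),4),.084) for q in [(185,55),(213,60),(182,182),(155,178)]]
Rr=[onz(t,Z(q,(180,120),4),.084) for q in [(712,172),(741,177),(717,303),(690,298)]]
l,r=np.mean(L,0),np.mean(Rr,0); d=l-r; y=d/np.linalg.norm(d)
print(l,r,np.linalg.norm(d),'yaw',np.degrees(np.arctan2(-y[0],y[1])))
mid=(l+r)/2; x=np.array([y[1],-y[0],0])
print('axis mid',mid,'x',x)
nx=tri(n1,n2)[0]; print('nipple in axis frame',(nx-mid)@x,(nx-mid)@y)
zn=x*-.5+np.array([0,0,np.cos(np.pi/6)]);print('nz',zn)
for nm,p in (('top',t),('scene',s)):
  for n in ['gun_grip','gun','nipple','coupler_seat']:
    for dd in spotter.boxes_of(n,p)[:2]: print(nm,n,round(dd['score'],2),w(p,dd['at']),proj(p,w(p,dd['at'])))
E
```

```text
nip (array([ 0.5906, -0.0808,  0.1348]), array([ 0.59  , -0.0799,  0.1346])) [ 0.5909 -0.0809  0.133 ] [ 0.589  -0.0809  0.133 ]
gripend (array([ 0.4314, -0.3011,  0.1829]), array([ 0.4301, -0.2993,  0.1824])) [ 0.4314 -0.3011  0.183 ] [ 0.4306 -0.2988  0.183 ]
collar [ 0.4317 -0.2998  0.133 ]
[0.7038 0.152  0.084 ] [ 0.6148 -0.2153  0.084 ] 0.377843866514653 yaw -13.612915115193458
axis mid [ 0.6593 -0.0317  0.084 ] x [ 0.9719 -0.2354  0.    ]
nipple in axis frame -0.055202355226875804 -0.0639201031384848
nz [-0.486   0.1177  0.866 ]
top gun_grip 0.79 [ 0.428 -0.296  0.135] [394.6027 244.9247]
top gun 0.73 [ 0.4304 -0.2933  0.1326] [393.3398 244.0948]
scene gun_grip 0.71 [ 0.4413 -0.295   0.1336] [219.5679 140.617 ]
scene gun 0.77 [ 0.436  -0.2946  0.1312] [220.8625 140.3542]
scene coupler_seat 0.64 [ 0.4431 -0.2914  0.1316] [220.1286 141.839 ]
scene coupler_seat 0.51 [ 0.4365 -0.2934  0.0399] [224.4807 161.621 ]
```

```bash
cat >> h.py <<'E'
np.set_printoptions(precision=3,suppress=True)
def rot_from(z,xaz):
    "tool rotation with tool z = z, tool x nearest to azimuth xaz (deg)"
    z=np.array(z,float); z/=np.linalg.norm(z)
    x=np.array([np.cos(np.radians(xaz)),np.sin(np.radians(xaz)),0]); x-=z*(x@z); x/=np.linalg.norm(x)
    return R.from_matrix(np.stack([x,np.cross(z,x),z],1))
def plan(P,Rt,n=1,show=True):
    o=robot.get_obs(); Rm=R.from_quat(o['tool_rot']); p=o['position']
    tot=(Rm.inv()*Rt).as_rotvec()
    print('t',round(float(o['time']),2),'pos',p,'F',o['ft_force'],'w',round(float(o['grip_width']),4),'q',o['q'])
    print('err tool: turn(5deg)',np.degrees(tot)/5,'shift(40mm)',Rm.inv().apply(np.array(P)-p)/.04)
    for i in range(n):
        a=(Rm*R.from_rotvec(tot*i/n)); s=a.inv().apply((np.array(P)-p)/n)/.04
        print('row',np.degrees(tot)/5/n,s)
E
cat > a.py <<'E'
import sys
from h import *
plan([.431,-.300,.24],rot_from([0,0,-1],55.2),int(sys.argv[1]))
E
python3 a.py 15
```

```text
t 1.55 pos [ 0.146 -0.608  0.223] F [-0.02   0.354  1.002] w 0.0869 q [-1.513  0.527  1.433  0.     1.181 -0.179]
err tool: turn(5deg) [ 0.     0.    -8.337] shift(40mm) [ 8.724 -5.815 -0.436]
row [ 0.     0.    -0.556] [ 0.582 -0.388 -0.029]
row [ 0.     0.    -0.556] [ 0.6   -0.359 -0.029]
row [ 0.     0.    -0.556] [ 0.616 -0.329 -0.029]
row [ 0.     0.    -0.556] [ 0.632 -0.299 -0.029]
row [ 0.     0.    -0.556] [ 0.645 -0.268 -0.029]
row [ 0.     0.    -0.556] [ 0.658 -0.237 -0.029]
row [ 0.     0.    -0.556] [ 0.668 -0.204 -0.029]
row [ 0.     0.    -0.556] [ 0.677 -0.172 -0.029]
row [ 0.     0.    -0.556] [ 0.685 -0.139 -0.029]
row [ 0.     0.    -0.556] [ 0.691 -0.105 -0.029]
row [ 0.     0.    -0.556] [ 0.695 -0.072 -0.029]
row [ 0.     0.    -0.556] [ 0.698 -0.038 -0.029]
row [ 0.     0.    -0.556] [ 0.699 -0.004 -0.029]
row [ 0.     0.    -0.556] [ 0.698  0.03  -0.029]
row [ 0.     0.    -0.556] [ 0.696  0.064 -0.029]
```

```bash
python3 -m crank '0 0 -0.56 0.58 -0.39 -0.1 -1; 0 0 -0.56 0.6 -0.36 -0.1 -1; 0 0 -0.56 0.62 -0.33 -0.1 -1; 0 0 -0.56 0.63 -0.3 -0.1 -1; 0 0 -0.56 0.65 -0.27 -0.1 -1'; python3 a.py 10
```

```text
time: 2.17
position: [0.2465, -0.4958, 0.2439]
tool_rot: [0.969, 0.245, 0.001, -0.001]
ft_force: [0.7, -0.0, 0.7]
grip_width: 0.087
t 2.17 pos [ 0.247 -0.496  0.244] F [ 0.651 -0.023  0.696] w 0.087 q [-1.312  0.407  1.587  0.002  1.149 -0.238]
err tool: turn(5deg) [-0.005 -0.025 -5.357] shift(40mm) [ 6.386 -2.111  0.113]
row [-0.    -0.003 -0.536] [ 0.639 -0.211  0.011]
row [-0.    -0.003 -0.536] [ 0.648 -0.181  0.011]
row [-0.    -0.003 -0.536] [ 0.656 -0.151  0.011]
row [-0.    -0.003 -0.536] [ 0.662 -0.12   0.011]
row [-0.    -0.003 -0.536] [ 0.667 -0.089  0.011]
row [-0.    -0.003 -0.536] [ 0.67  -0.057  0.011]
row [-0.    -0.003 -0.536] [ 0.672 -0.026  0.01 ]
row [-0.    -0.003 -0.536] [0.673 0.005 0.01 ]
row [-0.    -0.003 -0.536] [0.672 0.037 0.01 ]
row [-0.    -0.003 -0.536] [0.669 0.068 0.01 ]
```

Lag is about one row, so this is well-behaved. I'll continue.

```bash
python3 -m crank '0 0 -0.54 0.64 -0.21 0 -1; 0 0 -0.54 0.65 -0.18 0 -1; 0 0 -0.54 0.66 -0.15 0 -1; 0 0 -0.54 0.66 -0.12 0 -1; 0 0 -0.54 0.67 -0.09 0 -1' >/dev/null;  python3 -m crank '0 0 -0.54 0.67 -0.06 0 -1; 0 0 -0.54 0.67 -0.03 0 -1; 0 0 -0.54 0.67 0 0 -1; 0 0 -0.54 0.67 0.04 0 -1; 0 0 -0.54 0.67 0.07 0 -1'; python3 a.py 2
python3 - <<'E'
from h import *
p=shot('wrist','w1'); print(p['xyz'],Rc(p))
for n in ['gun_grip','gun','stand']:
    for d in spotter.boxes_of(n,p)[:2]: print(n,round(d['score'],2),w(p,d['at']),proj(p,w(p,d['at'])))
print(proj(p,[.431,-.3,.183]),proj(p,[.431,-.3,.133]))
E
```

```text
time: 3.42
position: [0.4377, -0.2675, 0.25]
tool_rot: [0.874, 0.486, 0.003, 0.0]
ft_force: [-0.2, 0.1, 0.3]
grip_width: 0.0869
t 3.42 pos [ 0.438 -0.267  0.25 ] F [-0.209  0.06   0.342] w 0.0869 q [-0.77   0.341  1.679  0.006  1.12  -0.217]
err tool: turn(5deg) [ 0.03  -0.054  0.594] shift(40mm) [-0.781  0.286  0.247]
row [ 0.015 -0.027  0.297] [-0.39   0.143  0.123]
row [ 0.015 -0.027  0.297] [-0.386  0.153  0.124]
[ 0.478 -0.202  0.412] [[ 0.85  -0.508 -0.141]
 [-0.527 -0.817 -0.234]
 [ 0.004  0.273 -0.962]]
gun_grip 0.66 [ 0.435 -0.296  0.157] [292.167 242.985]
gun_grip 0.34 [ 0.604 -0.194  0.061] [386.208  29.642]
gun 0.57 [ 0.431 -0.293  0.156] [286.043 243.366]
stand 0.71 [ 0.447 -0.281  0.125] [293.696 209.848]
[292.242 263.881] [289.56  239.258]
```

View pics/w1.png

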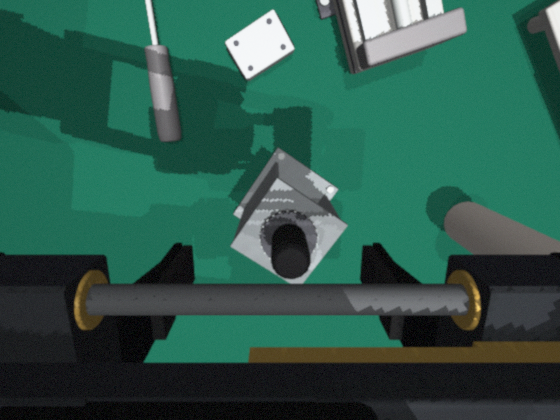

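The wrist image shows the grip end at about (290,263) and the collar at (288,235). My estimate predicts (292,264), so they agree within 1–2 mm. Next I centre over the gun.

```bash
python3 a.py; python3 -m crank '0 0 0.3 -0.42 0.15 0.1 -1; 0 0 0.3 -0.42 0.15 0.1 -1; 0 0 0 0 0 0 -1'; python3 a.py 1
```

```text
time: 4.0
position: [0.4274, -0.3075, 0.2413]
tool_rot: [0.888, 0.46, 0.002, 0.001]
ft_force: [0.2, 0.9, -0.5]
grip_width: 0.087
t 4.0 pos [ 0.427 -0.308  0.241] F [ 0.161  0.911 -0.497] w 0.087 q [-0.838  0.37   1.658  0.004  1.11  -0.225]
err tool: turn(5deg) [ 0.036 -0.031 -0.091] shift(40mm) [ 0.206 -0.035  0.034]
row [ 0.036 -0.031 -0.091] [ 0.206 -0.035  0.034]Traceback (most recent call last):
  File "a.py", line 3, in <module>
    plan([.431,-.300,.24],rot_from([0,0,-1],55.2),int(sys.argv[1]))
                                                      ~~~~~~~~^^^
IndexError: list index out of range
```

```bash
python3 -m crank '0 0 -0.08 0.2 -0.03 0.03 -1; 0 0 0 0 0 0 -1'; python3 a.py 1
python3 - <<'E'
from h import *
p=shot('wrist','w2')
print(proj(p,[.431,-.3,.183]),proj(p,[.431,-.3,.133]))
c=cv2.resize(p['img'][200:300,230:350,::-1],None,fx=5,fy=5,interpolation=cv2.INTER_CUBIC);
for X in ([.431,-.3,.183],[.431,-.3,.133]):
    u=proj(p,X); cv2.circle(c,tuple(int(v) for v in (u-[230,200])*5+2),4,(0,0,255),-1)
cv2.imwrite('pics/w2z.png',c)
E
```

```text
time: 4.25
position: [0.4304, -0.3005, 0.2396]
tool_rot: [0.887, 0.462, 0.002, 0.0]
ft_force: [-0.1, -0.0, -0.1]
grip_width: 0.0868
t 4.25 pos [ 0.43  -0.301  0.24 ] F [-0.129 -0.008 -0.066] w 0.0868 q [-0.825  0.371  1.663  0.004  1.106 -0.216]
err tool: turn(5deg) [ 0.021 -0.041 -0.037] shift(40mm) [ 0.02   0.005 -0.009]
row [ 0.021 -0.041 -0.037] [ 0.02   0.005 -0.009]
[277.084 227.305] [276.887 207.264]
```

View pics/w2z.png

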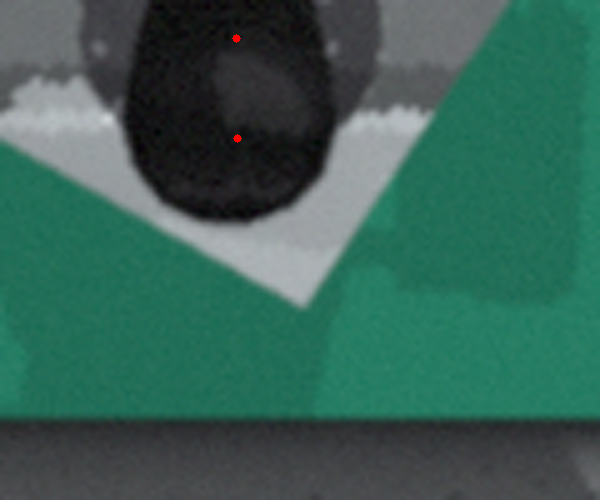

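Grip end sits about (-1.6, -2) px off the prediction, around 1 mm. I'll shift accordingly and descend.

```bash
sed -i 's/.431,-.300,.24/.4310,-.2985,.1355/' a.py; python3 -m crank '0 -0.04 0 0.05 -0.02 0.5 -1; 0 0 0 0 0 0.6 -1; 0 0 0 0 0 0.6 -1; 0 0 0 0 0 0.4 -1; 0 0 0 0 0 0.2 -1';  python3 a.py 1
```

```text
time: 4.92
position: [0.4334, -0.2984, 0.1472]
tool_rot: [0.886, 0.463, 0.001, 0.004]
ft_force: [0.3, 0.2, 0.1]
grip_width: 0.0867
t 4.92 pos [ 0.433 -0.298  0.147] F [0.349 0.234 0.148] w 0.0867 q [-0.816  0.501  1.76   0.     0.873 -0.209]
err tool: turn(5deg) [0.088 0.018 0.005] shift(40mm) [-0.036 -0.049  0.292]
row [0.088 0.018 0.005] [-0.036 -0.049  0.292]
```

```bash
python3 -m crank '0.08 0 0 -0.03 -0.05 0.2 -1; 0 0 0 0 0 0 -1'; python3 a.py 1
```

```text
time: 5.18
position: [0.4312, -0.2981, 0.1389]
tool_rot: [0.886, 0.464, -0.001, 0.0]
ft_force: [-0.3, 0.0, 1.6]
grip_width: 0.0874
t 5.17 pos [ 0.431 -0.298  0.139] F [-0.291  0.012  1.628] w 0.0874 q [-0.817  0.515  1.766 -0.002  0.861 -0.21 ]
err tool: turn(5deg) [0.003 0.018 0.013] shift(40mm) [-0.012  0.002  0.084]
row [0.003 0.018 0.013] [-0.012  0.002  0.084]
```

```bash
python3 -m crank '0 0 0 -0.01 0 0.08 -1; 0 0 0 0 0 0 -1'; python3 a.py 1;  python3 -m crank '0 0 0 0 0 0 1; 0 0 0 0 0 0 1; 0 0 0 0 0 0 1; 0 0 0 0 0 0 1; 0 0 0 0 0 0 1' 45;python3 a.py 1
```

```text
time: 5.42
position: [0.4315, -0.299, 0.1364]
tool_rot: [0.886, 0.464, -0.0, 0.001]
ft_force: [0.2, 0.6, 0.8]
grip_width: 0.087
t 5.42 pos [ 0.431 -0.299  0.136] F [0.202 0.551 0.762] w 0.087 q [-0.818  0.519  1.767 -0.002  0.853 -0.211]
err tool: turn(5deg) [0.026 0.023 0.013] shift(40mm) [ 0.003 -0.016  0.021]
row [0.026 0.023 0.013] [ 0.003 -0.016  0.021]
time: 6.05
position: [0.4318, -0.2994, 0.1371]
tool_rot: [0.886, 0.464, -0.0, 0.002]
ft_force: [-0.7, 0.3, -0.7]
grip_width: 0.0451
t 6.05 pos [ 0.432 -0.299  0.137] F [-0.655  0.328 -0.676] w 0.0451 q [-0.818  0.517  1.767 -0.002  0.853 -0.211]
err tool: turn(5deg) [0.046 0.028 0.013] shift(40mm) [ 0.007 -0.029  0.041]
row [0.046 0.028 0.013] [ 0.007 -0.029  0.041]
```

```bash
python3 -m crank '0 0 0 0 0 0.02 1; 0 0 0 0 0 0 1; 0 0 0 0 0 0 1; 0 0 0 0 0 0 1';python3 a.py 1
```

```text
time: 6.55
position: [0.4312, -0.2989, 0.1362]
tool_rot: [0.886, 0.464, -0.001, 0.001]
ft_force: [-0.2, 0.7, 0.5]
grip_width: 0.0293
t 6.55 pos [ 0.431 -0.299  0.136] F [-0.205  0.712  0.527] w 0.0293 q [-0.818  0.519  1.768 -0.002  0.852 -0.211]
err tool: turn(5deg) [0.024 0.026 0.014] shift(40mm) [ 0.005 -0.008  0.017]
row [0.024 0.026 0.014] [ 0.005 -0.008  0.017]
```

The grip is closed on the handle at 29 mm. Lifting straight up.

```bash
sed -i 's/\.1355/.275/' a.py; python3 -m crank '0 0 0 0 0 -0.3 1; 0 0 0 0 0 -0.6 1; 0 0 0 0 0 -0.7 1; 0 0 0 0 0 -0.7 1; 0 0 0 0 0 -0.7 1'; python3 a.py 1
```

```text
time: 7.18
position: [0.4287, -0.2956, 0.2564]
tool_rot: [0.886, 0.464, -0.002, -0.004]
ft_force: [-0.4, 0.3, -5.2]
grip_width: 0.0289
t 7.17 pos [ 0.429 -0.296  0.256] F [-0.359  0.283 -5.236] w 0.0289 q [-0.818  0.349  1.644 -0.001  1.157 -0.211]
err tool: turn(5deg) [-0.107 -0.011  0.01 ] shift(40mm) [-0.026  0.083 -0.465]
row [-0.107 -0.011  0.01 ] [-0.026  0.083 -0.465]
```

```bash
cat > b.py <<'E'
import sys
from h import *
nz=np.array([-.486,.1177,.866]); tip=np.array([.588,-.080,.136])
P=tip+nz*(.1015+float(sys.argv[2]))
plan(P,rot_from(-nz,76.4),int(sys.argv[1]))
E
python3 -m crank '-0.1 0 0 0 0.08 -0.45 1; 0 0 0 0 0 -0.1 1'; python3 b.py 10 .06
```

```text
time: 7.42
position: [0.4318, -0.2976, 0.2811]
tool_rot: [0.886, 0.464, 0.001, 0.001]
ft_force: [0.0, 0.2, -5.3]
grip_width: 0.029
t 7.42 pos [ 0.432 -0.298  0.281] F [ 0.015  0.153 -5.299] w 0.029 q [-0.817  0.321  1.612  0.001  1.206 -0.211]
err tool: turn(5deg) [-5.896  1.107 -4.13 ] shift(40mm) [ 5.968 -1.776  0.129]
row [-0.59   0.111 -0.413] [ 0.597 -0.178  0.013]
row [-0.59   0.111 -0.413] [ 0.603 -0.157  0.01 ]
row [-0.59   0.111 -0.413] [ 0.608 -0.135  0.008]
row [-0.59   0.111 -0.413] [ 0.612 -0.114  0.008]
row [-0.59   0.111 -0.413] [ 0.616 -0.092  0.009]
row [-0.59   0.111 -0.413] [ 0.619 -0.07   0.01 ]
row [-0.59   0.111 -0.413] [ 0.621 -0.048  0.013]
row [-0.59   0.111 -0.413] [ 0.622 -0.027  0.017]
row [-0.59   0.111 -0.413] [ 0.622 -0.005  0.023]
row [-0.59   0.111 -0.413] [0.622 0.016 0.029]
```

```bash
python3 -m crank '-0.59 0.11 -0.41 0.6 -0.18 0 1; -0.59 0.11 -0.41 0.6 -0.16 0 1; -0.59 0.11 -0.41 0.61 -0.14 0 1; -0.59 0.11 -0.41 0.61 -0.11 0 1; -0.59 0.11 -0.41 0.61 -0.09 0 1'; python3 b.py 5 .06
```

```text
time: 8.05
position: [0.4672, -0.1749, 0.2759]
tool_rot: [0.833, 0.538, 0.081, 0.101]
ft_force: [0.2, -0.3, -4.7]
grip_width: 0.029
t 8.05 pos [ 0.467 -0.175  0.276] F [ 0.176 -0.288 -4.732] w 0.029 q [-0.633  0.187  1.859  0.106  0.849 -0.269]
err tool: turn(5deg) [-2.995  0.518 -2.063] shift(40mm) [ 3.03  -0.211  0.03 ]
row [-0.599  0.104 -0.413] [ 0.606 -0.042  0.006]
row [-0.599  0.104 -0.413] [ 0.607 -0.021  0.01 ]
row [-0.599  0.104 -0.413] [0.607 0.    0.015]
row [-0.599  0.104 -0.413] [0.607 0.021 0.021]
row [-0.599  0.104 -0.413] [0.605 0.042 0.028]
```

```bash
python3 -m crank '-0.6 0.1 -0.41 0.55 -0.04 0 1; -0.6 0.1 -0.41 0.55 -0.02 0 1; -0.6 0.1 -0.41 0.5 0 0 1; -0.6 0.1 -0.41 0.5 0.02 0.02 1; -0.4 0.1 -0.3 0.3 0.04 0.02 1'; python3 b.py 1 .06;python3 -m crank '0 0 0 0 0 0 1;0 0 0 0 0 0 1'; python3 b.py 1 .06
python3 - <<'E'
from h import *
p=shot('wrist','w3');shot('top','t3'); s=shot('scene','s3'); cv2.imwrite('pics/s3z.png',cv2.resize(s['img'][115:265,175:325,::-1],None,fx=4,fy=4,interpolation=cv2.INTER_CUBIC))
E
```

```text
time: 8.68
position: [0.4927, -0.0756, 0.2695]
tool_rot: [0.763, 0.599, 0.153, 0.188]
ft_force: [-0.7, 0.5, -5.1]
grip_width: 0.0289
t 8.68 pos [ 0.493 -0.076  0.27 ] F [-0.709  0.493 -5.098] w 0.0289 q [-0.442  0.139  2.041  0.218  0.493 -0.369]
err tool: turn(5deg) [-0.389 -0.082 -0.056] shift(40mm) [0.455 0.358 0.015]
row [-0.389 -0.082 -0.056] [0.455 0.358 0.015]
time: 8.93
position: [0.4898, -0.0738, 0.2671]
tool_rot: [0.764, 0.6, 0.151, 0.184]
ft_force: [-0.5, 0.2, -4.1]
grip_width: 0.0291
t 8.93 pos [ 0.49  -0.074  0.267] F [-0.513  0.222 -4.06 ] w 0.0291 q [-0.441  0.139  2.044  0.217  0.497 -0.368]
err tool: turn(5deg) [-0.485 -0.105 -0.048] shift(40mm) [ 0.428  0.457 -0.004]
row [-0.485 -0.105 -0.048] [ 0.428  0.457 -0.004]
```

View pics/w3.png

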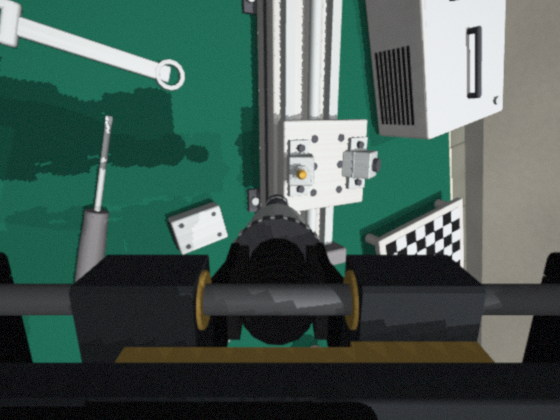

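View pics/s3z.png

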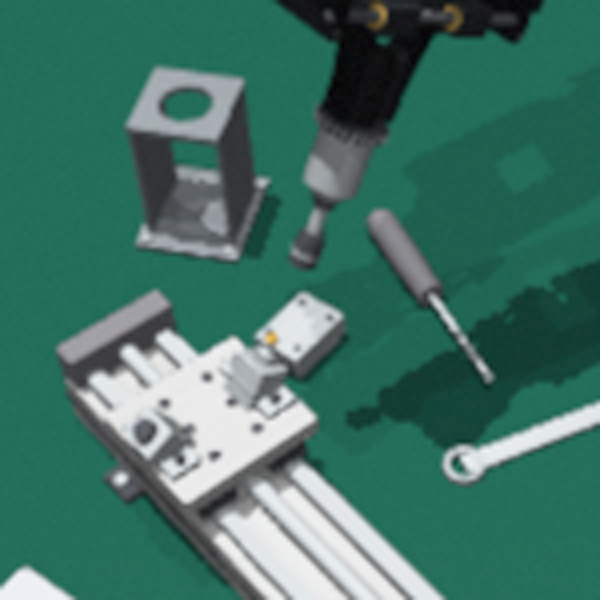

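View pics/t3.png

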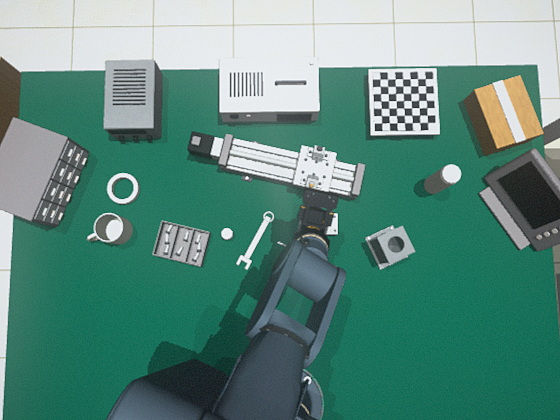

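The wrist camera sees the coupler end at about (276,205) and the brass nipple head at about (302,174). The scene view shows the gun tilted and intact. I'll overlay the nominal model to refine.

```bash
cat > c.py <<'E'
import sys
from h import *
tag=sys.argv[1]
nz=np.array([-.486,.1177,.866]); tip=np.array([.588,-.080,.136])
if len(sys.argv)>2: tip=np.array(eval(sys.argv[2]))
o=robot.get_obs(); Rm=R.from_quat(o['tool_rot']); P=o['position']
def gp(z,x=0,y=0): # gun z (m) -> world ; tcp at gun z=.011
    return P+Rm.apply([x,y,.0112-z])
for cam,box,f in (('wrist',(200,120,340,260),5),('scene',(200,125,300,225),6)):
    p=shot(cam)
    x0,y0,x1,y1=box; c=cv2.resize(p['img'][y0:y1,x0:x1,::-1],None,fx=f,fy=f,interpolation=cv2.INTER_CUBIC)
    def dot(X,col,r=3):
        u=(proj(p,X)-[x0,y0]+.5)*f-.5
        cv2.circle(c,tuple(int(round(v)) for v in u),r,col,-1)
    for z in (-.105,-.085,-.06,-.042,0): dot(gp(z),(0,0,255))
    for s in (1,-1):
        dot(gp(-.105,0,.010*s),(255,0,255),2); dot(gp(-.042,0,.019*s),(255,0,255),2)
        dot(gp(-.105,.010*s,0),(255,255,0),2); dot(gp(-.042,.019*s,0),(255,255,0),2)
    dot(tip,(255,0,0),2); dot(tip-nz*.0215,(0,255,0),2); 
    cv2.imwrite(f'pics/{tag}_{cam}.png',c)
    print(cam,'tip px',proj(p,tip),'coupler',proj(p,gp(-.105)))
    for n in ('nipple','coupler_seat','nozzle'):
        for d in spotter.boxes_of(n,p)[:2]: print(n,round(d['score'],2),w(p,d['at']),proj(p,w(p,d['at'])))
E
python3 c.py m1
```

```text
wrist tip px [301.364 175.735] coupler [276.431 204.47 ]
nipple 0.55 [ 0.587 -0.07   0.128] [294.53 165.11]
coupler_seat 0.73 [ 0.543 -0.076  0.177] [280.722 197.482]
nozzle 0.68 [0.445 0.077 0.009] [75.888 47.89 ]
nozzle 0.61 [ 0.537 -0.071  0.18 ] [275.215 194.821]
scene tip px [242.751 198.328] coupler [250.547 180.513]
nipple 0.29 [0.466 0.074 0.002] [311.221 224.824]
nozzle 0.63 [ 0.54  -0.081  0.181] [252.402 176.449]
nozzle 0.31 [ 0.396 -0.105  0.019] [277.138 182.494]
```

View pics/m1_wrist.png

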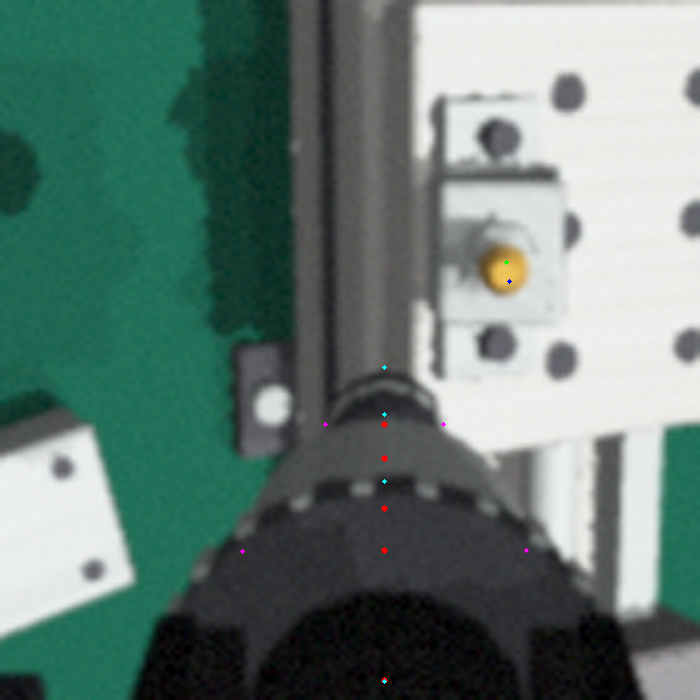

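View pics/m1_scene.png

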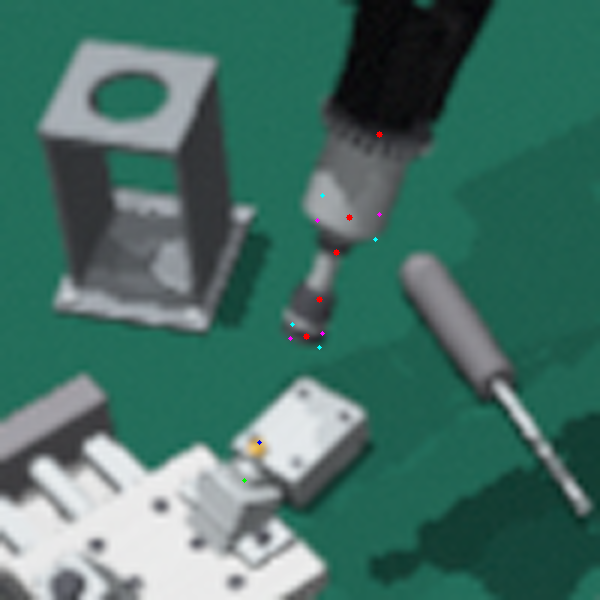

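```bash
sed -i 's/.588,-.080,.136/.588,-.079,.136/' b.py c.py; python3 -m crank '-0.48 -0.1 -0.05 0.45 0.46 0 1; 0 0 0 0 0 0 1'; python3 b.py 1 .055;
```

```text
time: 9.72
position: [0.5108, -0.0604, 0.2766]
tool_rot: [0.759, 0.597, 0.161, 0.204]
ft_force: [-1.1, 0.7, -4.4]
grip_width: 0.029
t 9.72 pos [ 0.511 -0.06   0.277] F [-1.126  0.658 -4.373] w 0.029 q [-0.378  0.147  2.023  0.16   0.455 -0.265]
err tool: turn(5deg) [ 0.028  0.004 -0.005] shift(40mm) [ 0.002 -0.037  0.124]
row [ 0.028  0.004 -0.005] [ 0.002 -0.037  0.124]
```

```bash
python3 -m crank '0.03 0 0 0 -0.04 0.1 1; 0 0 0 0 0 0 1'; python3 b.py 1 .055; python3 c.py m2
```

```text
time: 9.98
position: [0.5103, -0.0604, 0.2712]
tool_rot: [0.76, 0.597, 0.159, 0.202]
ft_force: [0.6, -0.4, -4.1]
grip_width: 0.029
t 9.97 pos [ 0.51  -0.06   0.271] F [ 0.558 -0.395 -4.148] w 0.029 q [-0.378  0.156  2.028  0.162  0.446 -0.269]
err tool: turn(5deg) [-0.038 -0.001 -0.003] shift(40mm) [0.006 0.04  0.013]
row [-0.038 -0.001 -0.003] [0.006 0.04  0.013]
wrist tip px [278.677 192.877] coupler [276.462 204.493]
coupler_seat 0.58 [ 0.563 -0.063  0.185] [279.505 197.625]
nozzle 0.57 [ 0.56  -0.061  0.184] [274.979 195.819]
scene tip px [243.033 198.487] coupler [248.493 186.014]
nipple 0.45 [ 0.394 -0.106  0.019] [277.142 181.908]
coupler_seat 0.65 [ 0.565 -0.071  0.19 ] [249.272 180.977]
coupler_seat 0.25 [ 0.647 -0.08   0.094] [230.424 221.359]
```

View pics/m2_wrist.png

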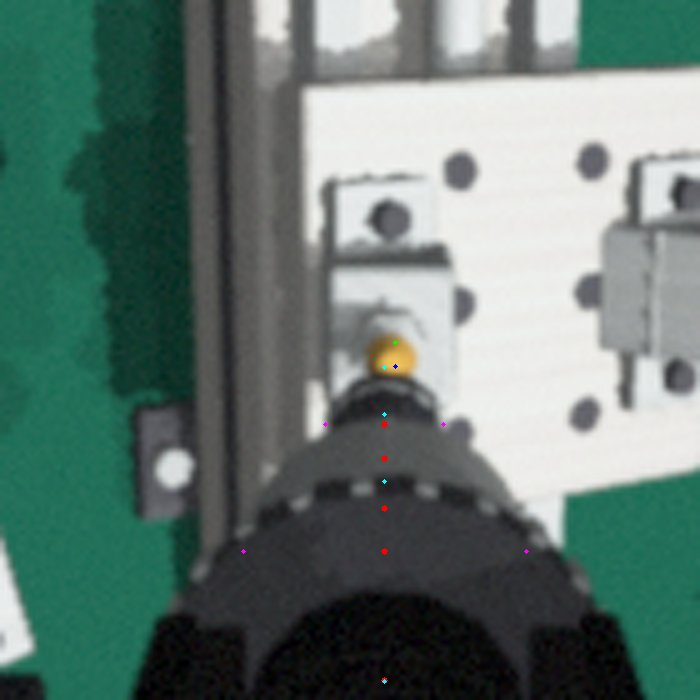

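View pics/m2_scene.png

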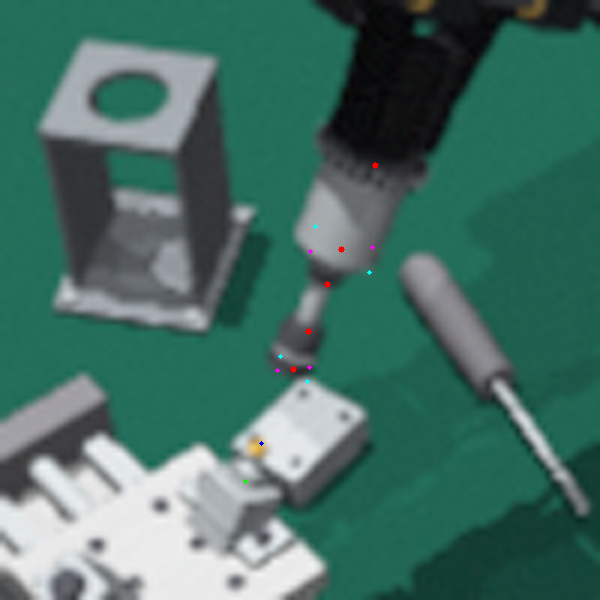

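```bash
sed -i 's/.588,-.079,.136/.5877,-.0785,.1358/' b.py c.py; cat >> b.py <<'E'
o=robot.get_obs(); F=o['ft_force']-np.array([0,0,-4.2]); Rm=R.from_quat(o['tool_rot'])
d=(o['position']-tip)@nz-.1015
print('offset mm',1e3*d,'F tool (tare)',Rm.inv().apply(F),'M',o['moment'])
E
python3 b.py 1 .018;  python3 -m crank '-0.03 0 0 0.01 0.02 0.25 1; 0 0 0 0 0.01 0.3 1; 0 0 0 0 0 0.25 1; 0 0 0 0 0 0.1 1; 0 0 0 0 0 0 1'; python3 b.py 1 .018
```

```text
t 10.38 pos [ 0.511 -0.06   0.272] F [-0.056 -0.275 -4.498] w 0.0291 q [-0.378  0.156  2.027  0.162  0.446 -0.268]
err tool: turn(5deg) [-0.013  0.002 -0.001] shift(40mm) [0.014 0.005 0.948]
row [-0.013  0.002 -0.001] [0.014 0.005 0.948]
offset mm 55.94067863633642 F tool (tare) [-0.28  -0.14   0.264] M [ 0.176  0.645 -0.01 ]
time: 11.0
position: [0.5311, -0.065, 0.2385]
tool_rot: [0.759, 0.597, 0.16, 0.204]
ft_force: [-0.3, 0.2, -4.1]
grip_width: 0.0289
t 11.0 pos [ 0.531 -0.065  0.239] F [-0.281  0.228 -4.113] w 0.0289 q [-0.369  0.247  2.031  0.193  0.349 -0.296]
err tool: turn(5deg) [ 0.005  0.001 -0.003] shift(40mm) [ 0.005 -0.025 -0.036]
row [ 0.005  0.001 -0.003] [ 0.005 -0.025 -0.036]
offset mm 16.546823563295717 F tool (tare) [ 0.155 -0.24  -0.239] M [ 0.196  0.752 -0.025]
```

```bash
python3 -m crank '0 0 0 0 -0.03 0 1; 0 0 0 0 0 0 1'; python3 b.py 1 .015; python3 c.py m3
```

```text
time: 11.25
position: [0.53, -0.0647, 0.2381]
tool_rot: [0.759, 0.597, 0.16, 0.204]
ft_force: [0.9, -1.0, -4.5]
grip_width: 0.0294
t 11.25 pos [ 0.53  -0.065  0.238] F [ 0.889 -1.018 -4.487] w 0.0294 q [-0.37   0.246  2.035  0.195  0.346 -0.298]
err tool: turn(5deg) [ 0.008  0.001 -0.001] shift(40mm) [0.004 0.005 0.043]
row [ 0.008  0.001 -0.001] [0.004 0.005 0.043]
offset mm 16.715778149548083 F tool (tare) [-0.781  0.811  0.801] M [0.143 0.671 0.03 ]
wrist tip px [276.632 203.687] coupler [276.467 204.504]
coupler_seat 0.44 [ 0.585 -0.068  0.149] [280.096 196.877]
nozzle 0.66 [ 0.581 -0.067  0.153] [276.742 198.82 ]
scene tip px [243.25  198.547] coupler [243.493 197.908]
nipple 0.75 [0.616 0.46  0.024] [413.286 334.39 ]
coupler_seat 0.74 [0.464 0.077 0.004] [312.474 224.398]
nozzle 0.48 [ 0.584 -0.073  0.155] [245.159 194.173]
```

View pics/m3_wrist.png

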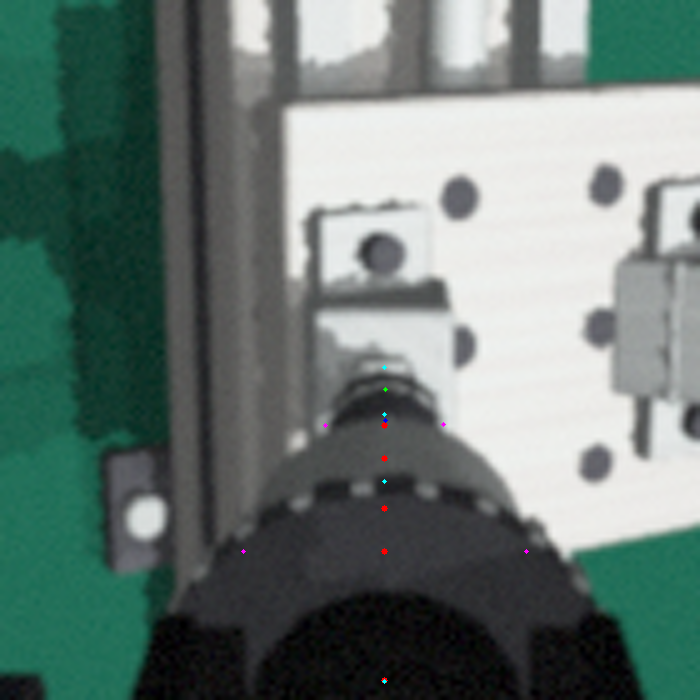

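View pics/m3_scene.png

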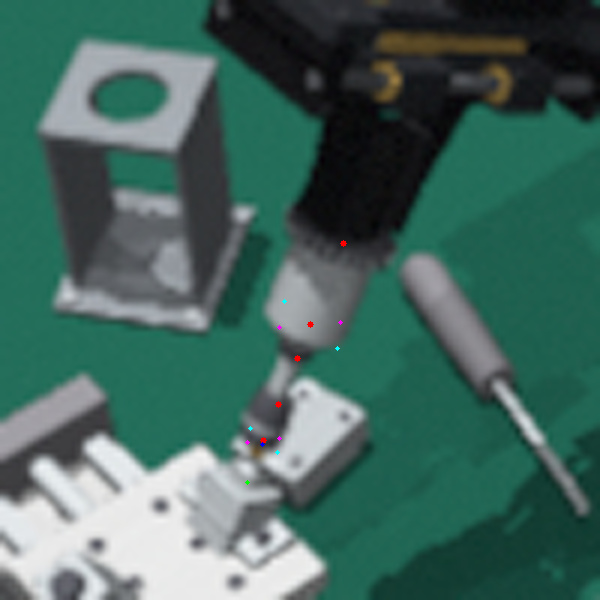

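The hex foot at about (383,357) is centred under the coupler at x≈384. In the scene view the brass tip at (256,450) lies on the extended gun axis. I'll press on in small rows.

```bash
python3 -m crank '0 0 0 0 0 0.1 1; 0 0 0 0 0 0.1 1; 0 0 0 0 0 0.1 1'; python3 b.py 1 0
```

```text
time: 12.02
position: [0.5361, -0.066, 0.2271]
tool_rot: [0.759, 0.597, 0.16, 0.203]
ft_force: [-0.7, 0.2, -4.9]
grip_width: 0.029
t 12.03 pos [ 0.536 -0.066  0.227] F [-0.678  0.212 -4.891] w 0.029 q [-0.367  0.276  2.035  0.21   0.317 -0.312]
err tool: turn(5deg) [ 0.003 -0.002 -0.001] shift(40mm) [0.    0.009 0.103]
row [ 0.003 -0.002 -0.001] [0.    0.009 0.103]
offset mm 4.119873472685221 F tool (tare) [ 0.047 -0.959  0.244] M [0.236 0.748 0.029]
```

```bash
for i in 1; do python3 -m crank '0 0 0 0 0.01 0.07 1'; python3 b.py 1 0|tail -1; python3 -m crank '0 0 0 0 0 0.05 1'; python3 b.py 1 0|tail -1; done
```

```text
time: 12.15
position: [0.5376, -0.0663, 0.2246]
tool_rot: [0.759, 0.597, 0.16, 0.203]
ft_force: [-6.8, 1.2, 4.5]
grip_width: 0.029
offset mm 1.2131856366992821 F tool (tare) [ -0.452  -1.61  -10.978] M [ 0.208  1.033 -0.005]
time: 12.28
position: [0.5384, -0.0664, 0.2232]
tool_rot: [0.759, 0.597, 0.16, 0.203]
ft_force: [-7.6, 0.2, 5.9]
grip_width: 0.0291
offset mm -0.43079511955615435 F tool (tare) [ -1.599  -1.398 -12.51 ] M [ 0.139  0.953 -0.025]
```

```bash
python3 -m crank '0 0 0 0 0 0.04 1'; python3 b.py 1 0|tail -1; python3 -m crank '0 0 0 0 0 0.04 1'; python3 b.py 1 0 | tail -3; python3 c.py m4
```

```text
time: 12.4
position: [0.5389, -0.0664, 0.2223]
tool_rot: [0.759, 0.598, 0.16, 0.204]
ft_force: [-7.6, 1.6, 6.4]
grip_width: 0.0292
offset mm -1.4528708935683532 F tool (tare) [ -0.258  -1.403 -13.085] M [ 0.052  0.984 -0.053]
time: 12.52
position: [0.5393, -0.0665, 0.2215]
tool_rot: [0.759, 0.598, 0.16, 0.204]
ft_force: [-6.9, 1.5, 5.9]
grip_width: 0.0292
err tool: turn(5deg) [ 0.014 -0.004  0.014] shift(40mm) [-0.008  0.009 -0.058]
row [ 0.014 -0.004  0.014] [-0.008  0.009 -0.058]
offset mm -2.333866399353221 F tool (tare) [ -0.126  -1.06  -12.25 ] M [ 0.015  0.95  -0.11 ]
wrist tip px [276.759 210.619] coupler [276.468 204.494]
nipple 0.49 [ 0.531 -0.057  0.233] [270.423 265.371]
coupler_seat 0.53 [ 0.592 -0.07   0.136] [279.258 198.738]
nozzle 0.57 [ 0.589 -0.067  0.136] [274.586 196.63 ]
scene tip px [243.25  198.547] coupler [241.357 203.638]
coupler_seat 0.4 [ 0.591 -0.077  0.145] [242.591 197.072]
nozzle 0.45 [ 0.563 -0.064  0.205] [251.345 177.791]
nozzle 0.43 [ 0.591 -0.075  0.142] [243.296 198.377]
```

View pics/m4_wrist.png

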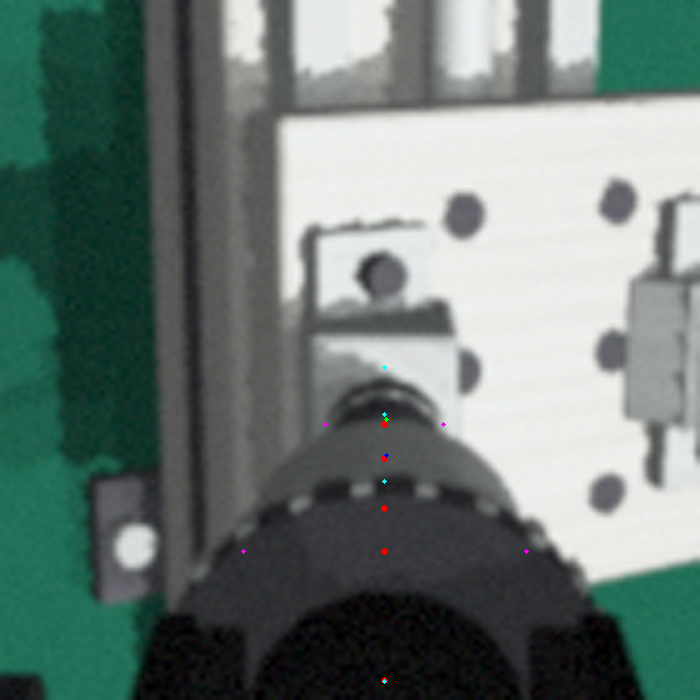

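View pics/m4_scene.png

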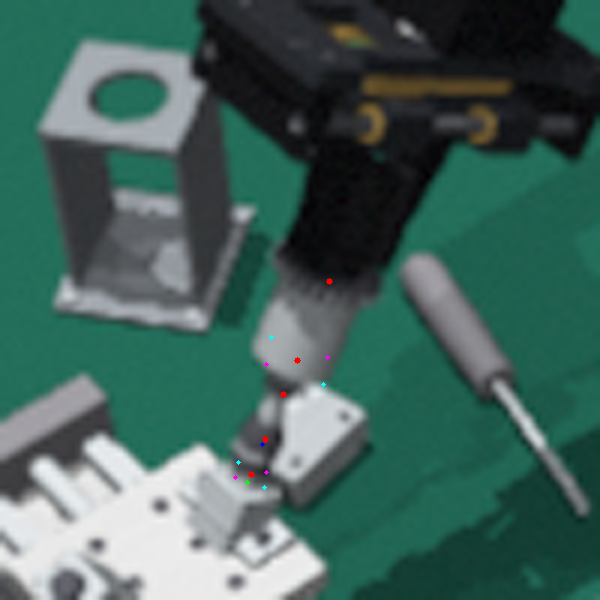

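No lateral force, and the gun's position in the hand is unchanged: the barrel arc is still at y≈490. The coupler arc moved from y 372 to 380, so the nozzle is being pushed in at about 12 N. I'll continue the stroke.

```bash
python3 -m crank '-0.01 0 0 0 0.01 0.06 1; 0 0 0 0 0.01 0.07 1; 0 0 0 0 0 0.07 1'; python3 b.py 1 0 | tail -3;
```

```text
time: 13.3
position: [0.5418, -0.0669, 0.2168]
tool_rot: [0.758, 0.598, 0.161, 0.205]
ft_force: [-8.6, 0.9, 7.4]
grip_width: 0.0289
err tool: turn(5deg) [ 0.032 -0.002  0.035] shift(40mm) [-0.012  0.014 -0.192]
row [ 0.032 -0.002  0.035] [-0.012  0.014 -0.192]
offset mm -7.686009936277424 F tool (tare) [ -1.175  -1.609 -14.332] M [-0.004  1.07  -0.191]
```

```bash
python3 -m crank '0.04 0 0.03 -0.01 0.02 0.06 1; 0.01 0 0 0 0.01 0.06 1'; python3 b.py 1 0 | tail -3;
```

```text
time: 13.55
position: [0.5436, -0.0675, 0.2144]
tool_rot: [0.759, 0.598, 0.16, 0.203]
ft_force: [-8.5, 2.3, 8.5]
grip_width: 0.0289
err tool: turn(5deg) [-0.017 -0.004  0.015] shift(40mm) [-0.007  0.002 -0.268]
row [-0.017 -0.004  0.015] [-0.007  0.002 -0.268]
offset mm -10.699250080327378 F tool (tare) [  0.258  -1.303 -15.415] M [ 0.043  1.103 -0.113]
```

```bash
python3 -m crank '0 0 0.01 0 0 0.06 1; 0 0 0 0 0.01 0.05 1'; python3 b.py 1 0 | tail -3; python3 c.py m5; python3 b.py 1 0 | tail -1;
```

```text
time: 13.8
position: [0.5447, -0.0676, 0.2122]
tool_rot: [0.759, 0.598, 0.16, 0.203]
ft_force: [-10.0, 1.6, 8.5]
grip_width: 0.0292
err tool: turn(5deg) [-0.005 -0.003  0.017] shift(40mm) [-0.011  0.003 -0.329]
row [-0.005 -0.003  0.017] [-0.011  0.003 -0.329]
offset mm -13.14061954305168 F tool (tare) [ -0.773  -2.453 -16.06 ] M [-0.062  1.241 -0.21 ]
wrist tip px [276.705 214.79 ] coupler [276.47  204.502]
coupler_seat 0.63 [ 0.595 -0.067  0.134] [280.889 197.272]
nozzle 0.63 [ 0.592 -0.067  0.134] [276.995 198.379]
scene tip px [243.25  198.547] coupler [240.108 206.816]
nipple 0.6 [0.448 0.287 0.013] [378.536 253.358]
nipple 0.58 [0.482 0.473 0.057] [443.44  289.322]
coupler_seat 0.61 [ 0.572 -0.067  0.2  ] [248.486 180.872]
coupler_seat 0.5 [ 0.592 -0.076  0.142] [242.794 198.518]
nozzle 0.58 [ 0.593 -0.077  0.139] [242.336 199.307]
nozzle 0.49 [ 0.44  -0.298  0.042] [222.723 161.217]
offset mm -13.070141012049202 F tool (tare) [ -1.118  -1.976 -15.325] M [-0.026  1.19  -0.179]
```

View pics/m5_wrist.png

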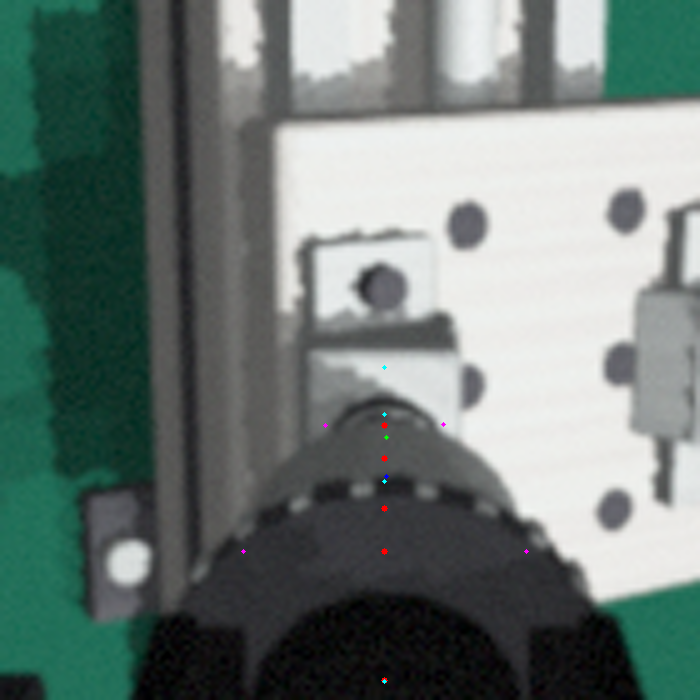

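View pics/m5_scene.png

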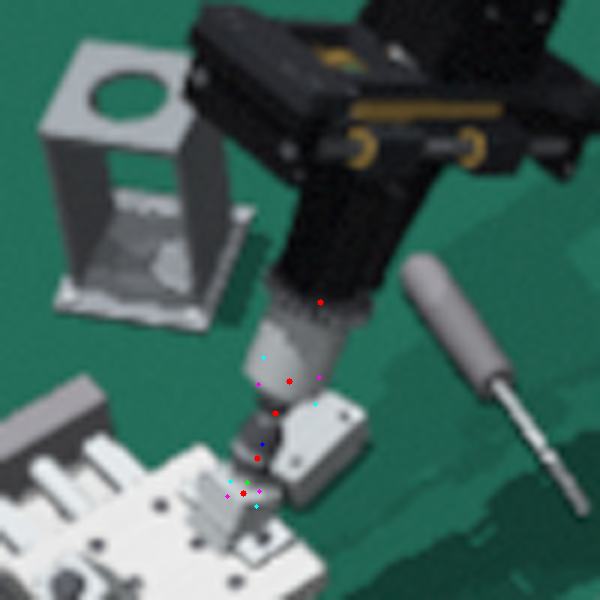

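```bash
python3 - <<'E'
from h import *
o=robot.get_obs(); Rm=R.from_quat(o['tool_rot']); P=o['position']
p=shot('wrist')
for r,zz in ((.010,-.105),(.010,-.100),(.019,-.042)):
  print(r,zz,[round(float((proj(p,P+Rm.apply([r,0,.0112-zz-d]))[1]-120+.5)*5-.5),1) for d in np.arange(0,.019,.003)], )
for t in ('m1','m2','m3','m4','m5'):
    im=cv2.imread(f'pics/{t}_wrist.png'); g=cv2.cvtColor(im,cv2.COLOR_BGR2GRAY)
    print(t,g[340:440:3,372:380].mean(1).round().astype(int))
E
python3 - <<'E'
import cv2,numpy as np
a=[cv2.imread(f'pics/{t}_wrist.png')[320:480,280:490] for t in ('m1','m3','m4','m5')]
cv2.imwrite('pics/cmp.png',cv2.resize(np.vstack([np.hstack(a[:2]),np.hstack(a[2:])]),None,fx=1.8,fy=1.8))
E
```

```text
0.01 -0.105 [367.1, 371.3, 375.7, 380.1, 384.6, 389.3, 394.0]
0.01 -0.1 [374.2, 378.6, 383.1, 387.7, 392.4, 397.2, 402.1]
0.019 -0.042 [413.8, 419.9, 426.1, 432.5, 439.1, 445.9, 452.9]
m1 [106 106 105 106 107 108 108 104 105 102  88  66  47  53  74  83  78  63
  48  40  37  38  39  41  43  47  57  69  78  82  84  83  83  83]
m2 [ 96  89  87  87  90  96 104 111 112 104  88  68  54  57  71  76  72  62
  46  35  34  38  40  39  41  49  62  70  77  80  83  84  81  80]
m3 [208 190 175 155 138 116 114 138 159 161 140 101  67  56  70  79  76  60
  46  41  42  42  38  39  43  50  61  71  77  80  80  80  82  82]
m4 [189 207 216 223 224 226 218 205 186 169 156 138 118  88  64  52  56  71
  74  63  48  35  32  34  41  46  56  67  77  81  84  83  82  82]
m5 [ 81  88  94 124 159 184 203 213 221 224 226 219 208 190 172 159 142 128
 103  80  53  44  59  70  73  67  63  68  77  82  82  82  83  84]
```

View pics/cmp.png

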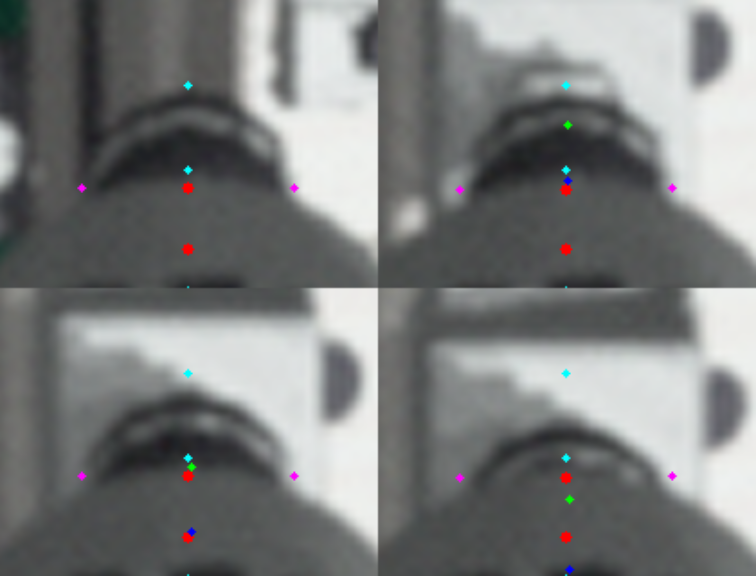

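The dark coupler rim in the wrist image moved from y≈376.5 to 402.5 (zoomed px). Against the model that means the nozzle is about 16–17 mm in. That agrees with the force of about 15.5 N, short of the hard stop. Next I check that the hold is steady and the bench undisturbed.

```bash
python3 - <<'E'
from h import *
nz=np.array([-.486,.1177,.866]); tip=np.array([.5877,-.0785,.1358])
Fs=[]
for i in range(10):
    p=shot(['top','scene'][i%2],f'f{i%2}'); o=robot.get_obs(); F=R.from_quat(o['tool_rot']).inv().apply(o['ft_force']+[0,0,3.9]); Fs.append(F)
    print(round(float(o['time']),2),'off',1e3*((o['position']-tip)@nz-.1015),F,o['grip_width'])
print(np.mean(Fs,0))
a=cv2.imread('pics/top0.png');b=cv2.imread('pics/f0.png')
cv2.imwrite('pics/cmp2.png',cv2.resize(np.vstack([a[120:210,180:380],b[120:210,180:380]]),None,fx=3.3,fy=3.3,interpolation=cv2.INTER_CUBIC))
E
```

```text
14.3 off -13.038322471512764 [ -1.557  -1.39  -16.021] 0.029210096878579464
14.35 off -13.0621417556641 [ -1.085  -2.493 -15.113] 0.028837347258929204
14.4 off -13.062765022862466 [ -0.596  -2.09  -14.893] 0.028964023084784365
14.45 off -13.050430695242532 [ -1.515  -2.307 -14.808] 0.029019732463725176
14.5 off -13.056169716086114 [ -1.673  -1.372 -14.589] 0.028858276621776664
14.55 off -13.030059824793813 [ -0.604  -1.415 -15.299] 0.029028407672760336
14.6 off -13.046297120245216 [ -0.801  -2.28  -15.204] 0.0290446909264911
14.65 off -13.050630769283506 [ -1.656  -2.275 -15.778] 0.028777006706627438
14.7 off -13.064572385725558 [ -1.56   -2.502 -15.069] 0.028877133645670353
14.75 off -13.041186031527651 [ -0.605  -1.758 -15.31 ] 0.02909561026321216
[ -1.165  -1.988 -15.208]
```

View pics/cmp2.png

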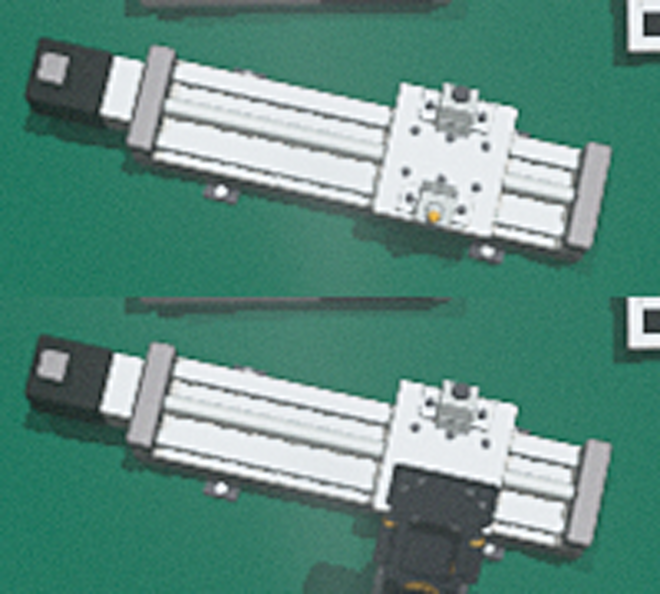

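View pics/f1.png

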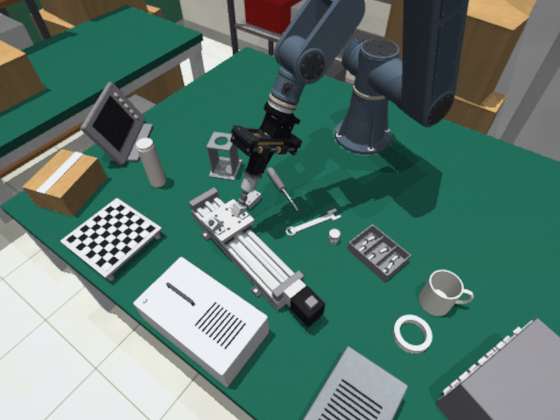

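Hold is steady at 15.2 N, the carriage and the other things have not moved, and there's plenty of time. However, force-derived and image-derived strokes (15–17 mm) exceed the 13 mm TCP travel past the nominal seat. So I can't exclude that the coupler sits a few mm short and unsnapped. I'll do a gentle back-off: a snapped coupler must hold a small pull.

```bash
python3 -m crank '0 0 0 0 0 -0.08 1; 0 0 0 0 0 -0.08 1;0 0 0 0 0 -0.08 1'; python3 b.py 1 0 | tail -3;
```

```text
time: 15.12
position: [0.5384, -0.0661, 0.223]
tool_rot: [0.758, 0.598, 0.16, 0.204]
ft_force: [-7.5, 0.1, 4.7]
grip_width: 0.0286
err tool: turn(5deg) [0.019 0.003 0.035] shift(40mm) [-0.01   0.01  -0.014]
row [0.019 0.003 0.035] [-0.01   0.01  -0.014]
offset mm -0.5660349303932277 F tool (tare) [ -1.662  -1.921 -11.363] M [ 0.001  1.013 -0.087]
```

```bash
for i in 1; do python3 -m crank '0 0 0 0 0 0 1'; python3 b.py 1 0 | tail -1; python3 -m crank '0 0 0 0 0 0 1'; python3 b.py 1 0 | tail -1;  python3 -m crank '0 0 0 0 0 0 1'; python3 b.py 1 0 | tail -1; done
```

```text
time: 15.25
position: [0.5378, -0.066, 0.2238]
tool_rot: [0.758, 0.598, 0.16, 0.205]
ft_force: [-6.7, 0.4, 5.9]
grip_width: 0.0291
offset mm 0.43338545676782636 F tool (tare) [ -1.168  -0.695 -12.065] M [ 0.012  1.028 -0.157]
time: 15.38
position: [0.5374, -0.0659, 0.2245]
tool_rot: [0.758, 0.599, 0.16, 0.205]
ft_force: [-6.3, 1.0, 4.7]
grip_width: 0.0291
offset mm 1.2870952124257318 F tool (tare) [ -0.507  -1.026 -10.891] M [ 0.05   1.08  -0.116]
time: 15.5
position: [0.5369, -0.0658, 0.2251]
tool_rot: [0.757, 0.599, 0.16, 0.205]
ft_force: [-4.9, -0.3, 0.2]
grip_width: 0.0291
offset mm 2.025766332346829 F tool (tare) [-1.447 -1.795 -6.175] M [ 0.025  0.968 -0.143]
```

```bash
for i in 1; do python3 -m crank '0 0 0 0 0 0 1'; python3 b.py 1 0 | tail -1; python3 -m crank '0 0 0 0 0 -0.01 1'; python3 b.py 1 0 | tail -1;  python3 -m crank '0 0 0 0 0 -0.01 1'; python3 b.py 1 0 | tail -1; done
```

```text
time: 15.62
position: [0.5367, -0.0658, 0.2253]
tool_rot: [0.757, 0.599, 0.16, 0.206]
ft_force: [-0.5, -0.1, -3.2]
grip_width: 0.0291
offset mm 2.2764234720573926 F tool (tare) [-0.217  0.072 -1.127] M [ 0.062  0.897 -0.08 ]
time: 15.75
position: [0.5366, -0.0658, 0.2255]
tool_rot: [0.757, 0.599, 0.16, 0.205]
ft_force: [-1.2, -0.7, -5.0]
grip_width: 0.0294
offset mm 2.466683692499805 F tool (tare) [-0.979 -1.318  0.178] M [ 0.221  0.746 -0.007]
time: 15.88
position: [0.5366, -0.0658, 0.2255]
tool_rot: [0.757, 0.599, 0.16, 0.205]
ft_force: [0.3, -0.3, -4.7]
grip_width: 0.0292
offset mm 2.5372359234953206 F tool (tare) [-0.234  0.05   0.657] M [0.192 0.761 0.046]
```

```bash
for i in 1; do python3 -m crank '0 0 0 0 0 -0.02 1'; python3 b.py 1 0 | tail -1; python3 -m crank '0 0 0 0 0 -0.02 1'; python3 b.py 1 0 | tail -1;  python3 -m crank '0 0 0 0 0 -0.02 1'; python3 b.py 1 0 | tail -1; done
```

```text
time: 16.0
position: [0.5363, -0.0657, 0.226]
tool_rot: [0.758, 0.599, 0.16, 0.205]
ft_force: [0.1, 0.5, -5.9]
grip_width: 0.0289
offset mm 3.0385112637559692 F tool (tare) [ 0.521 -0.877  1.491] M [ 0.265  0.719 -0.049]
time: 16.12
position: [0.536, -0.0656, 0.2265]
tool_rot: [0.758, 0.599, 0.16, 0.205]
ft_force: [0.8, 0.3, -6.0]
grip_width: 0.0293
offset mm 3.647431401214693 F tool (tare) [ 0.446 -0.3    1.857] M [0.33  0.778 0.05 ]
time: 16.25
position: [0.5357, -0.0655, 0.2269]
tool_rot: [0.758, 0.599, 0.16, 0.205]
ft_force: [2.1, 0.6, -9.5]
grip_width: 0.0292
offset mm 4.182424728580228 F tool (tare) [ 1.11  -1.019  5.48 ] M [0.249 0.612 0.025]
```

A pull of about 5.5 N builds up at 4.2 mm offset with the nozzle fully out, so the jaws are hooked behind the head and the coupler is snapped on. The true seat is at about +1.8 mm. I stop pulling and push the stroke again, aiming for an offset of about −13.7, which is roughly 15.5 mm of stroke.

```bash
python3 -m crank '0 0 0 0 0 0.05 1; 0 0 0 0 0 0.05 1; 0 0 0 0 0 0.07 1'; python3 b.py 1 0 | tail -3
```

```text
time: 16.62
position: [0.5385, -0.066, 0.2224]
tool_rot: [0.757, 0.599, 0.161, 0.206]
ft_force: [-8.1, 1.2, 6.0]
grip_width: 0.029
err tool: turn(5deg) [0.047 0.007 0.059] shift(40mm) [-0.014  0.017 -0.028]
row [0.047 0.007 0.059] [-0.014  0.017 -0.028]
offset mm -1.1193911524869788 F tool (tare) [ -0.742  -1.922 -12.887] M [ 0.046  1.116 -0.128]
```

```bash
python3 -m crank '0.05 0 0.05 -0.01 0.02 0.07 1; 0.02 0 0.01 0 0.01 0.08 1; 0.01 0 0 0 0.01 0.08 1; 0 0 0 0 0 0.08 1'; python3 b.py 1 0 | tail -3
```

```text
time: 17.12
position: [0.543, -0.0669, 0.2156]
tool_rot: [0.759, 0.598, 0.159, 0.203]
ft_force: [-8.6, 1.0, 8.3]
grip_width: 0.0291
err tool: turn(5deg) [-0.013  0.004  0.024] shift(40mm) [-0.018  0.003 -0.233]
row [-0.013  0.004  0.024] [-0.018  0.003 -0.233]
offset mm -9.324473932004487 F tool (tare) [ -1.047  -1.196 -15.09 ] M [-0.082  1.155 -0.182]
```

```bash
python3 -m crank '-0.01 0 0.02 -0.01 0 0.07 1; 0 0 0 0 0 0.07 1'; python3 b.py 1 0 | tail -3
```

```text
time: 17.38
position: [0.5442, -0.0674, 0.2126]
tool_rot: [0.759, 0.598, 0.16, 0.204]
ft_force: [-8.4, 0.9, 8.3]
grip_width: 0.029
err tool: turn(5deg) [0.018 0.003 0.015] shift(40mm) [-0.015  0.011 -0.313]
row [0.018 0.003 0.015] [-0.015  0.011 -0.313]
offset mm -12.519854601100722 F tool (tare) [ -1.109  -1.024 -15.007] M [ 0.053  1.099 -0.144]
```

```bash
python3 -m crank '0.02 0 0.01 -0.01 0.01 0.05 1'; python3 - <<'E'
from h import *
nz=np.array([-.486,.1177,.866]); tip=np.array([.5877,-.0785,.1358])
Fs=[]
for i in range(12):
    p=shot(['top','scene','wrist'][i%3],f'g{i%3}'); o=robot.get_obs(); F=R.from_quat(o['tool_rot']).inv().apply(o['ft_force']+[0,0,3.9]); Fs.append(F)
    if i%3==0: print(round(float(o['time']),2),'off',1e3*((o['position']-tip)@nz-.1015),F,o['grip_width'])
print(np.mean(Fs,0)); zt=-R.from_quat(o['tool_rot']).as_matrix()[:,2]; print('angle deg',np.degrees(np.arccos(zt@nz/np.linalg.norm(nz))))
a=cv2.imread('pics/g2.png')[120:260,200:340]; b=cv2.imread('pics/g1.png')[125:225,200:300]
cv2.imwrite('pics/gz.png',np.hstack([cv2.resize(a,(400,400),interpolation=cv2.INTER_CUBIC),cv2.resize(b,(400,400),interpolation=cv2.INTER_CUBIC)]))
E
python3 c.py m6 >/dev/null
```

```text
time: 17.5
position: [0.5447, -0.0677, 0.2121]
tool_rot: [0.759, 0.598, 0.16, 0.204]
ft_force: [-9.1, 1.1, 7.8]
grip_width: 0.0291
17.55 off -13.295504800807892 [  0.149  -1.403 -13.883] 0.02912689490600612
17.7 off -13.208735171364754 [ -0.507  -1.587 -15.33 ] 0.029102695111738214
17.85 off -13.161891225845823 [  0.064  -2.222 -15.241] 0.02901002162749797
18.0 off -13.17486251030131 [ -0.253  -1.962 -15.214] 0.029175810406357503
[ -0.306  -1.971 -15.2  ]
angle deg 0.023944370605064925
```

View pics/gz.png

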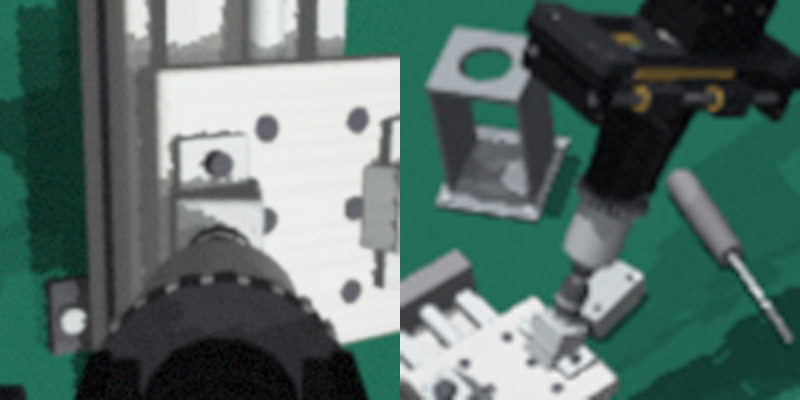

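View pics/g0.png

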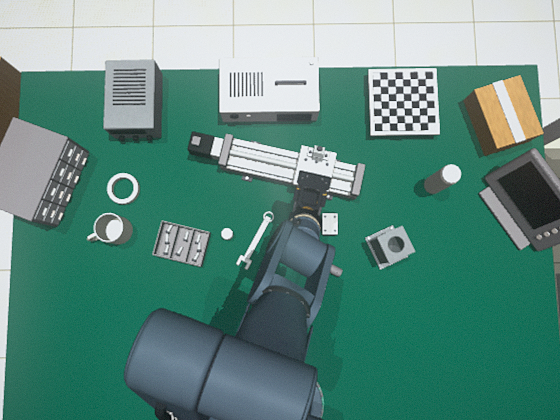

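Offset is steady at −13.2 mm, which is about 15 mm of the 18 mm stroke, with 15.2 N on the gun and the axes aligned within 0.1°. The carriage and bench are unchanged. Handing in.

```bash
python3 -c "
from rig import robot
print(robot.hand_in())"
```

```text
the job is handed in; nothing more can be done
None
```

I took the gun from its stand by the grip, pressed its coupler onto the carriage's tilted nipple until it snapped on, and handed the job in with the hand still pushing the pump stroke. `hand_in()` was called at about 18 s and reported no verdict.

**Last checks:**
- **Alignment:** the tool axis is within 0.1° of the estimated nipple axis.
- **Push:** about 15.2 N along the axis and 2 N sideways. The position held steady over the 0.45 s I watched, with 45 N of commanded grip.
- **Stroke:** about 15 mm of 18 mm, short of the hard stop.
- **Bench:** the carriage and the other things look unmoved in the top and scene pictures.

**What disagreed:**
- **Seat position:** my nominal estimate put the seat about 2 mm lower than where the coupler really stopped. To settle whether it had snapped, I backed off at about 15 s until the nozzle was out and pulled gently. The coupler held about 5.5 N, so the jaws were on. I then pushed the stroke again, so it was pushed through twice.
- **Stroke estimates:** on the first push the wrist picture gave 16–17 mm against about 15 mm from force and travel. I trusted the latter, and the final 15 mm rests on them too.
- **Snap after the re-push:** I did not repeat the pull test.

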